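# Hang the leaf pattern over the marble slab

### The arm

A 7-joint arm with a two-finger parallel gripper is mounted at the origin on the work surface. World frame = base frame: x ahead of the robot, y to its left, z up, the work surface at z = 0. Lengths are in m, angles in degrees, forces in N, time in s.
With the tool pointing down it reaches from about 0.4 to 0.9 m from the base axis. Payload 5.5 kg.
Tool frame: the origin (TCP) lies on the centre line of the jaws, within the pads' length; the fingertips stand 22 mm ahead of it and the grasp point (between the pads) lies 3 mm ahead of it; z points along the fingers, y is the direction in which the jaws open and shut (so a half turn about z gives the same grasp; the last joint's range is limited). The gripper opens to 85 mm and grips with 20 to 120 N. Pads are 22 mm wide; open, the fingers measure 114 mm over their backs; the gripper's body (76 mm by 85 mm) begins 54 mm behind the grasp point. The pads swing forward as they close: fully open they stand 13 mm farther back than shut.
Start: joints at [-61.18, 28.699, -24.465, 88.831, 12.651, 65.22, -12.049], TCP at [0.154, 0.631, 0.253] pointing down, gripper open.
Joint ranges: [-164.97, 164.97], [-17.58, 116.51], [-87.97, 89.64], [11.32, 138.91], [-80.73, 260.73], [10.89, 115.49], [-147.41, 147.41]. Speed limits (degrees/s): [147.25, 147.25, 180, 180, 180, 180, 180].

### API

Orientations are given as [roll, pitch, yaw] about the fixed x, y, z axes, in that order (R = Rz(yaw) Ry(pitch) Rx(roll)).
In Python, from plant import env, jaws, kin, optics, close_job gives the robot as it stands. The module is installed in compiled form; this text tells all that it offers. Calls block until the motion is done:
- env.movep(position, orientation): joint-space move of the TCP to a pose.
- env.move_l(position, vel=0.15, ori=None): straight line of the TCP; ori=None keeps the orientation; vel is the mean speed in m/s.
- env.movej(angles): joint-space move.
- jaws.ungrasp() and jaws.close_gripper(squeeze=None): open the fingers fully, or close them until they stop; squeeze is the grip in N (None keeps the last).
- env.wait(seconds).
- kin.inverse_kinematics(position, orientation): joint angles nearest the present ones, or None.
- env.get_obs(): the state.
- optics.snapshot(name): name is "side" or "top" or "wrist"; returns a dict with "img" (420x560x3 uint8, blue, green, red), "camera_matrix" (3x3 intrinsics, pixels), "world_to_cam" (4x4, takes a point from world to camera coordinates). Camera axes: x right, y down, z forward; pixel columns grow to the right and rows downward; lengths in m; the calibration is good to about 2 mm. A picture is of the moment at which its call begins. There is no depth.
A pose or a line that the arm cannot do raises env.PlanningError and nothing moves.
- close_job(): hands the job in, once; it reports no verdict.
The state is a dict: "clock": time; "joint_positions": joint angles; "joint_vel": joint speeds; "joint_torque": joint torques, N m; "ee_pos": TCP position; "ee_rot": TCP orientation; "force": force on the tool from outside, world axes, zero at the start; "torque": the same for the moment, N m; "gripper_width": opening from 0.0 (shut) to 1.0 (fully open).
Only numpy, scipy, OpenCV 4.12 (cv2) and the standard library are available. Lean on these libraries where they do the work, as an engineer would, in place of code of your own. Each camera call takes 0.05 s, during which the arm holds its last target.

### The job

Pick up the pattern hanger with the green grip and leaf, hook it over the yellow stretch of the rail above the marble slab, and slide it along the rail, without lifting it off, until it is centred on the red band, hanging upright. Let go of it there, and leave the orange berry hanger standing where it is.

Things in the scene. Friction and masses are not known exactly. Their poses are not given: they have to be found in the camera images.
- leaf_hanger: Hanger to move: white panels with a green leaf, 0.16 kg. Inverted U open below: panels 70 mm long (y), 4 thick, 30 mm gap (x), joined by a steel roof that centres itself on the rail. Green grip block on top, 14 mm (x) by 26 (y), 13 to 58 mm above origin. Origin: in the gap, 65 mm above the lower edges, where the rail axis lies when hung. Same after a half turn. Starts standing on the bench; y along panels, z up.
- berry_hanger: The other hanger, to be left alone: orange grip block, three orange berries on its panels; same shape, size and frame as the leaf hanger. The two stand upright on the bench on the robot's side of the rail, one left and one right, either way round, each turned up to 30 degrees.
- rail_load (a point): Middle of the yellow loading stretch (100 mm long), on the axis of a fixed level steel rail 14 mm thick, 135 mm above the bench. y runs along the rail to its left end, x across it away from the robot, z up. The rail runs 80 mm to +y and 380 mm to -y of this point; its end posts rise 4 mm above the axis. Under and beyond it: a marble slab 30 mm thick, with a clamp 84 mm high on the far edge.
- red_mark: The mark: a red band 44 mm long painted round the rail, no obstacle. Origin at its middle on the rail's axis; axes as rail_load. It lies 135 to 295 mm along the rail from rail_load, on the -y side. A similar blue band on the same rail is not the mark; the hanger slides over it freely.

How it is judged (in metres and radians):
On the way:
1. the leaf hanger is hooked over the rail at its yellow stretch, its middle within 45 mm of the stretch's middle (x of leaf_hanger in the frame of rail_load between -0.006 and 0.006 m and z of leaf_hanger in the frame of rail_load between -0.006 and 0.006 m and angle between leaf_hanger's own z axis and vertical below 0.175 rad and y of leaf_hanger in the frame of rail_load between -0.045 and 0.045 m), for 0.1 s.
At the end, for the whole second after the job is handed in: The leaf hanger hangs at rest on the rail, upright within 10 degrees, its origin within 6 mm of the rail's axis in height and across and within 15 mm of the red band's middle along the rail (x of leaf_hanger in the frame of red_mark between -0.006 and 0.006 m and z of leaf_hanger in the frame of red_mark between -0.006 and 0.006 m and angle between leaf_hanger's own z axis and vertical below 0.175 rad and y of leaf_hanger in the frame of red_mark between -0.015 and 0.015 m and linear speed of leaf_hanger below 0.02 m/s and angular speed of leaf_hanger below 0.2 rad/s); the robot touches nothing.
It fails at once if the leaf hanger is put on or lifted off the rail beyond the yellow stretch (raised more than 14 mm off its seat astride the rail there) (x of leaf_hanger in the frame of rail_load between -0.012 and 0.012 m and y of leaf_hanger in the frame of rail_load between -0.36 and -0.06 m and z of leaf_hanger in the frame of rail_load between 0.014 and 0.03 m).
It fails at once if the berry hanger is moved more than 30 mm (distance of berry_hanger from where it was at the start of the episode above 0.03 m).
It also fails if it takes over 45 s, if anything falls off the work surface, if the arm or the gripper's body presses on something with over 40 N, if the wrist force passes 120 N, or if a joint passes its speed limit or range.

## Working session

There is one attempt and no reset: what is moved stays moved. The work goes in short steps, each a Python script; the robot and the scene stay as the last script left them, time stands still between calls to the robot, and variables do not carry over. Pictures are saved under pics/ and viewed, and the job is handed in when it is done.

```bash
mkdir -p pics; cat > h.py <<'E'
import numpy as np, cv2, pickle
from plant import env, jaws, kin, optics, close_job
def snap(n,tag):
    s=optics.snapshot(n); cv2.imwrite(f'pics/{tag}.png',s['img']); pickle.dump(s,open(f'pics/{tag}.pkl','wb')); return s
def load(tag): return pickle.load(open(f'pics/{tag}.pkl','rb'))
def P(s,p):
    c=s['world_to_cam']@np.append(p,1); u=s['camera_matrix']@c[:3]; return u[:2]/u[2]
def ray(s,uv):
    T=np.linalg.inv(s['world_to_cam']); d=T[:3,:3]@np.linalg.solve(s['camera_matrix'],[uv[0],uv[1],1]); return T[:3,3],d
def onz(s,uv,z):
    o,d=ray(s,uv); return o+d*(z-o[2])/d[2]
def tri(pairs):
    A=np.zeros((3,3));b=np.zeros(3)
    for s,uv in pairs:
        o,d=ray(s,uv); d=d/np.linalg.norm(d); M=np.eye(3)-np.outer(d,d); A+=M;b+=M@o
    return np.linalg.solve(A,b)
E
python3 - <<'E'
from h import *
for n in ('side','top','wrist'): s=snap(n,n+'0'); print(n,s['camera_matrix'][0,0],np.linalg.inv(s['world_to_cam'])[:3,[2,3]].round(3).tolist())
print(env.get_obs())
E
```

```text
side 407.38794629702085 [[0.118, 0.469], [0.65, -0.398], [-0.751, 0.635]]
top 420.9623136948316 [[0.108, 0.469], [0.02, 0.002], [-0.994, 0.794]]
wrist 310.95554975968514 [[0.31, 0.075], [-0.078, 0.649], [-0.948, 0.375]]
{'clock': 0.15, 'joint_positions': array([-61.18052564,  28.74163342, -24.45859625,  88.87830448,
        12.64876645,  65.22021621, -12.05004527]), 'joint_vel': array([-0.01942903, -0.15722861, -0.00545539, -0.17665708,  0.03107108,
        0.01155425, -0.0236266 ]), 'joint_torque': array([-6.68665540e-03, -5.70037115e+01, -5.82499579e+00, -2.81285244e+01,
        1.07479538e-02,  7.75726105e-03, -6.14759273e-06]), 'ee_pos': array([0.1542445 , 0.63090615, 0.25249627]), 'ee_rot': array([-1.79912860e+02, -6.38705908e-03,  1.66264251e+02]), 'force': array([0.85978544, 0.37200876, 0.69223686]), 'torque': array([-0.04852142,  0.04815525, -0.00771921]), 'gripper_width': 0.9989139007695961}
```

View pics/side0.png

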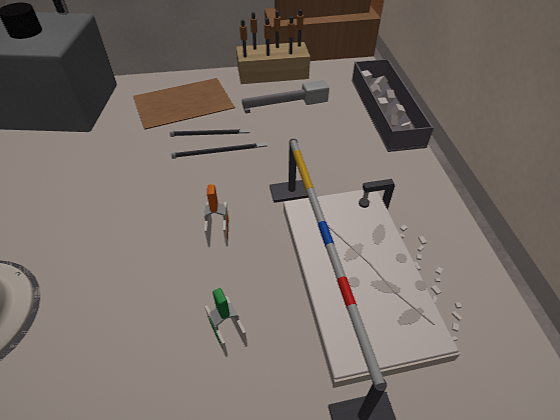

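View pics/top0.png

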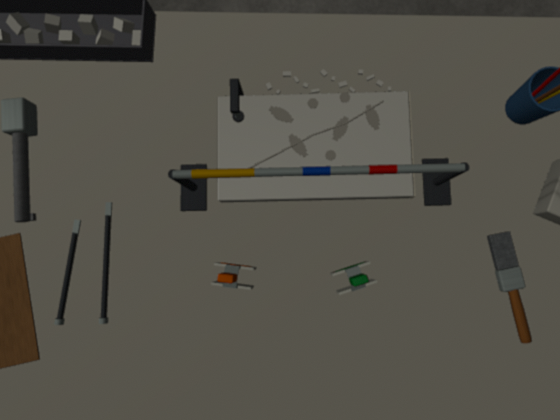

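The yellow stretch is on the left (top view px 192–255, 173) and the red band at px 370–397, 169. The green hanger is on the right at (358,280) and the orange one on the left at (228,278). I'll enlarge crops to measure.

```bash
python3 - <<'E'
from h import *
t=load('top0')['img'];s=load('side0')['img']
cv2.imwrite('pics/c1.png',cv2.convertScaleAbs(cv2.resize(t[245:310,200:400],None,fx=4,fy=4,interpolation=cv2.INTER_CUBIC),alpha=1.6))
cv2.imwrite('pics/c2.png',cv2.convertScaleAbs(cv2.resize(t[150:190,160:480],None,fx=2.5,fy=2.5,interpolation=cv2.INTER_CUBIC),alpha=1.6))
cv2.imwrite('pics/c3.png',cv2.resize(s[270:360,190:290],None,fx=6,fy=6,interpolation=cv2.INTER_CUBIC))
def cent(d,lo,hi,box):
    x0,y0,x1,y1=box; h=cv2.cvtColor(d['img'][y0:y1,x0:x1],cv2.COLOR_BGR2HSV); m=cv2.inRange(h,lo,hi)
    v,u=np.nonzero(m); return (u.mean()+x0,v.mean()+y0),len(u),u.min()+x0,u.max()+x0,v.min()+y0,v.max()+y0
T=load('top0');S=load('side0')
F=(0,0,560,420)
for nm,lo,hi,bt,bs in (('yel',(15,140,60),(32,255,255),(160,150,300,190),(280,130,330,200)),('red',(0,140,60),(6,255,255),(350,150,420,190),(320,260,370,320)),('green',(50,100,30),(85,255,255),(320,250,400,310),(195,270,260,340)),('org',(3,150,60),(16,255,255),(205,265,245,290),(195,170,240,220))):
    a=cent(T,lo,hi,bt);b=cent(S,lo,hi,bs);print(nm,a,b,tri([(T,a[0]),(S,b[0])]).round(4))
E
```

```text
yel ((np.float64(221.51737451737452), np.float64(172.6061776061776)), 518, np.int64(191), np.int64(253), np.int64(168), np.int64(177)) ((np.float64(302.53246753246754), np.float64(169.23701298701297)), 308, np.int64(293), np.int64(313), np.int64(150), np.int64(189)) [0.5943 0.1267 0.1349]
red ((np.float64(382.87214611872145), np.float64(168.78995433789953)), 219, np.int64(369), np.int64(396), np.int64(165), np.int64(173)) ((np.float64(345.79636363636365), np.float64(290.73818181818183)), 275, np.int64(338), np.int64(355), np.int64(277), np.int64(305)) [ 0.6054 -0.1284  0.1394]
green ((np.float64(357.98285714285714), np.float64(279.22285714285715)), 175, np.int64(345), np.int64(368), np.int64(266), np.int64(286)) ((np.float64(220.41692789968653), np.float64(304.7868338557994)), 319, np.int64(209), np.int64(228), np.int64(288), np.int64(338)) [ 0.4301 -0.0976  0.0949]
org ((np.float64(224.8923076923077), np.float64(277.8538461538462)), 130, np.int64(217), np.int64(232), np.int64(273), np.int64(282)) ((np.float64(212.79723502304148), np.float64(198.6221198156682)), 217, np.int64(207), np.int64(227), np.int64(185), np.int64(219)) [0.4275 0.1215 0.0906]
```

View pics/c1.png

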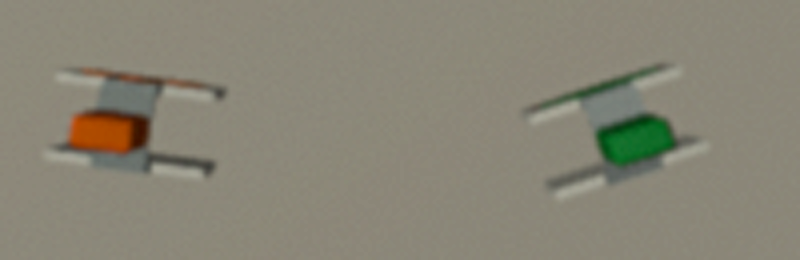

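View pics/c2.png

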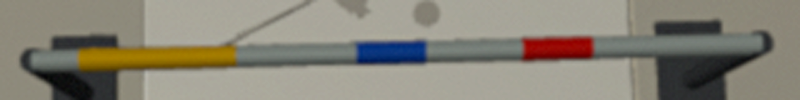

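View pics/c3.png

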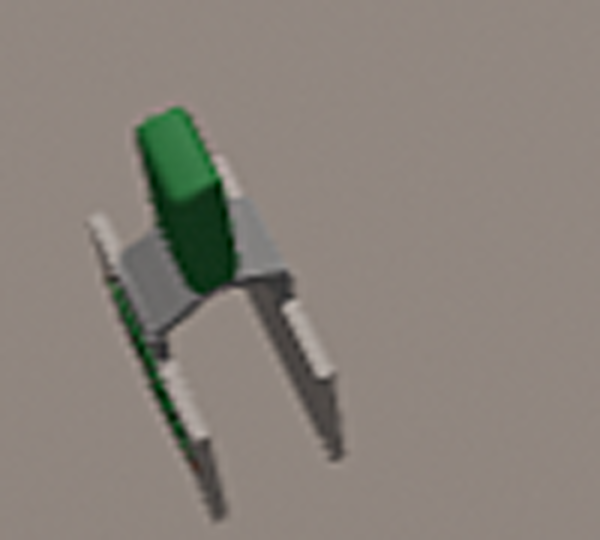

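```bash
cat > fit.py <<'E'
from h import *
from scipy.optimize import minimize
def bmask(d,lo,hi,box):
    x0,y0,x1,y1=box; m=np.zeros(d['img'].shape[:2],np.uint8)
    m[y0:y1,x0:x1]=cv2.inRange(cv2.cvtColor(d['img'][y0:y1,x0:x1],cv2.COLOR_BGR2HSV),lo,hi)
    n,l,st,_=cv2.connectedComponentsWithStats(m); k=1+np.argmax(st[1:,4]); return (l==k).astype(np.uint8)
def fit(views,p0,zo):
    k=8
    def hull(d,p):
        c,s=np.cos(p[2]),np.sin(p[2]); pts=[]
        for a in(-.007,.007):
            for b in(-.013,.013):
                for z in(.013,.058): pts.append(P(d,[p[0]+c*a-s*b,p[1]+s*a+c*b,zo+z]))
        return cv2.convexHull(np.array(pts,np.float32))
    def cost(p):
        r=0
        for d,m in views:
            im=np.zeros((420*4,560*4),np.uint8); cv2.fillConvexPoly(im,np.round((hull(d,p)*4+1.5)*16).astype(np.int32),1,shift=4)
            M=cv2.resize(m,None,fx=4,fy=4,interpolation=cv2.INTER_NEAREST); r+=(im&M).sum()/((im|M).sum())
        return -r/len(views)
    r=minimize(cost,p0,method='Nelder-Mead',options=dict(initial_simplex=np.array(p0)+np.array([[0,0,0],[.008,0,0],[0,.008,0],[0,0,.2]]),xatol=1e-4,fatol=1e-5)); return r.x,r.fun
E
python3 - <<'E'
from fit import *
T=load('top0');S=load('side0')
G=((45,80,15),(90,255,255))
vt=(T,bmask(T,*G,(345,266,372,292)));vs=(S,bmask(S,*G,(205,280,235,320)))
print(vt[1].sum(),vs[1].sum())
for v in ([vt],[vs],[vt,vs]):
    x,f=fit(v,[.43,-.1,.28],.065); print(x.round(4),np.degrees(x[2]),f)
for nm,a,b in(('yel',(223,172.8),(302.7,169)),('red',(383.2,169),(346,290.8))):
    print(nm,onz(T,a,.135).round(4),onz(S,b,.135).round(4))
# ends
for e in ((191.6,173.6),(254.4,172.7),(369.2,169.2),(397.2,168.8)): print(onz(T,e,.135).round(4))
E
```

```text
178 305
[ 0.4313 -0.0968  0.2561] 14.67112446614796 -0.8158347676419966
[ 0.4298 -0.0982  0.2064] 11.82513206424387 -0.8744541484716157
[ 0.4302 -0.0974  0.2303] 13.192734501852083 -0.8198426926711697
yel [0.5951 0.1243 0.135 ] [0.5936 0.1271 0.135 ]
red [ 0.6073 -0.1299  0.135 ] [ 0.6055 -0.1262  0.135 ]
[0.5926 0.1744 0.135 ]
[0.5964 0.0742 0.135 ]
[ 0.6065 -0.1078  0.135 ]
[ 0.6082 -0.152   0.135 ]
```

```bash
python3 - <<'E'
from fit import *
for y in (105,-75):
    print(y,kin.inverse_kinematics([.43,-.0975,.25],[180,0,y]),kin.inverse_kinematics([.5945,.1255,.25],[180,0,y-12.3]),kin.inverse_kinematics([.6065,-.128,.18],[180,0,y-12.3]))
env.movep([.43,-.0975,.26],[180,0,105])
s=snap('wrist','w1'); o=env.get_obs();print(o['clock'],o['ee_pos'],o['ee_rot'],o['joint_positions'])
v=(s,bmask(s,(45,80,15),(90,255,255),(0,0,560,420)))
x,f=fit([v],[.43,-.0975,.25],.065);print(x,np.degrees(x[2]),f)
E
```

```text
105 [ -8.68039718   5.46136822  19.12702686 118.84279783  -2.15539149
  56.01445385  26.57129327] [-16.57110299  22.57384197   2.74761043  96.22034378  -1.20284399
  61.23449288 -10.75480746] [-3.05512111 28.77748052 16.69462396 98.280452   -9.79630632 54.37045983
 20.11681795]
-75 [ -58.8604704    17.31608626   79.7214742   119.88097301  -20.07667571
   58.55571144 -133.82119913] [ 33.71056567  44.24693683 -74.56393715  94.5201475   43.87715548
  76.01944787 134.41234303] [ -37.48930796   55.31952327   77.47029      99.37132561  -56.44915319
   74.41466985 -124.06903757]
2.95 [ 0.43032449 -0.09667972  0.25993055] [-1.79992195e+02 -4.79934536e-03  1.05101441e+02] [ -8.92058451   4.73343844  19.14169071 118.15595587  -1.84193092
  57.39377572  26.25502767]
[ 0.43129539 -0.09757571  0.33896571] 19.42130451510062 -0.8752189994160016
```

View pics/w1.png

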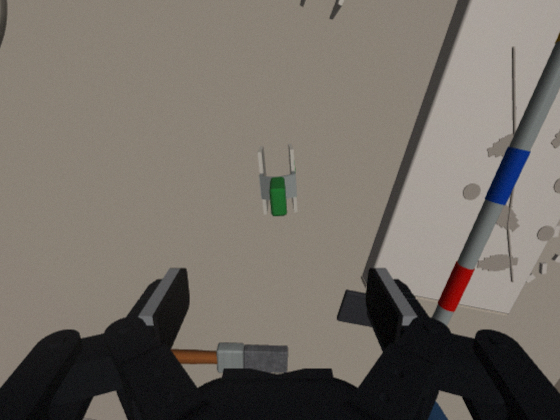

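The wrist view shows the hanger straight ahead: panel ends (261,152)–(266,213) and (291,148)–(296,210), block at (278,197). I'll get the yaw from the panel lines, then grasp.

```bash
python3 - <<'E'
from h import *
s=load('w1')
cv2.imwrite('pics/w1c.png',cv2.convertScaleAbs(cv2.resize(s['img'][135:225,240:320],None,fx=6,fy=6,interpolation=cv2.INTER_CUBIC),alpha=1.5))
for z in (.065,.08):
  for a,b in(((261,152),(266,213)),((291,148),(296,210))):
    p,q=onz(s,a,z),onz(s,b,z); d=p-q; print(p,q,np.linalg.norm(d),np.degrees(np.arctan2(-d[0],d[1])))
E
```

```text
[ 0.40573608 -0.0683472   0.065     ] [ 0.42710388 -0.13066272  0.065     ] 0.06587720098089567 18.926681501229478
[ 0.43403208 -0.05650919  0.065     ] [ 0.45750226 -0.11886871  0.065     ] 0.06663001085114066 20.624771306770615
[ 0.40589589 -0.06599638  0.08      ] [ 0.42625371 -0.12536648  0.08      ] 0.06276343920881623 18.926681501229492
[ 0.43285445 -0.05471791  0.08      ] [ 0.45521528 -0.11412993  0.08      ] 0.06348066665356791 20.62477130677061
```

View pics/w1c.png

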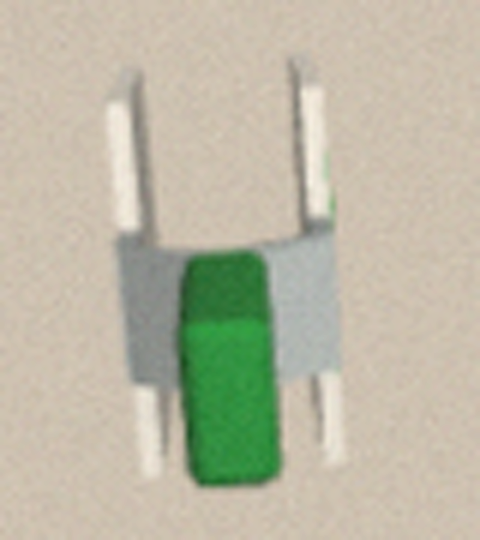

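```bash
python3 - <<'E'
from h import *
env.move_l([.4308,-.0974,.107],vel=.12,ori=[180,0,108.5])
o=env.get_obs();print(o['clock'],o['ee_pos'],o['force'])
jaws.close_gripper(60)
o=env.get_obs();print(o['clock'],o['ee_pos'],o['force'],o['gripper_width'])
env.move_l([.4308,-.0974,.125],vel=.08)
s=snap('side','s2');o=env.get_obs();print(o['clock'],o['ee_pos'],o['force'],o['gripper_width'])
cv2.imwrite('pics/s2c.png',cv2.resize(s['img'][200:400,130:330],None,fx=3,fy=3,interpolation=cv2.INTER_CUBIC))
E
```

```text
4.375 [ 0.43134486 -0.09748701  0.10755409] [ 0.67679975  0.53947099 -0.62752659]
5.025 [ 0.43095052 -0.0974266   0.10715026] [-0.32709349 -0.12726188  2.430533  ] 0.15767255469239816
5.45 [ 0.43068692 -0.09728129  0.12486928] [ 0.64377945 -0.40108995 -2.97480595] 0.15448060096695773
```

View pics/s2c.png

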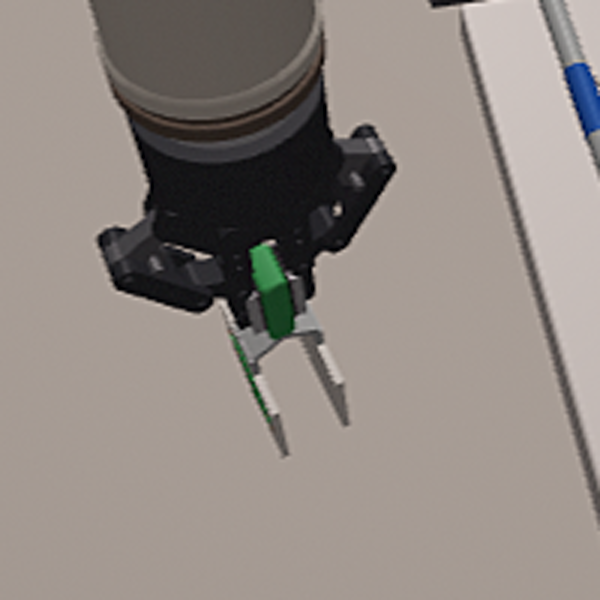

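The green grip is held firmly between the pads and the hanger has lifted off the bench upright. Next I'll raise it and carry it above the yellow stretch.

```bash
python3 - <<'E'
from h import *
env.move_l([.4308,-.0974,.28],vel=.2)
env.movep([.5945,.124,.28],[180,0,92.7])
env.wait(.2)
s=snap('side','s3');w=snap('wrist','w3');o=env.get_obs();print(o['clock'],o['ee_pos'],o['ee_rot'],o['force'],o['gripper_width'])
cv2.imwrite('pics/s3c.png',cv2.resize(s['img'][60:230,210:400],None,fx=3.4,fy=3.4,interpolation=cv2.INTER_CUBIC))
E
```

```text
7.7417 [0.59446177 0.12283066 0.28046338] [1.79967662e+02 1.97506216e-03 9.26048177e+01] [-0.1904301  -0.42338295 -2.10250757] 0.15439189419714114
```

View pics/s3c.png

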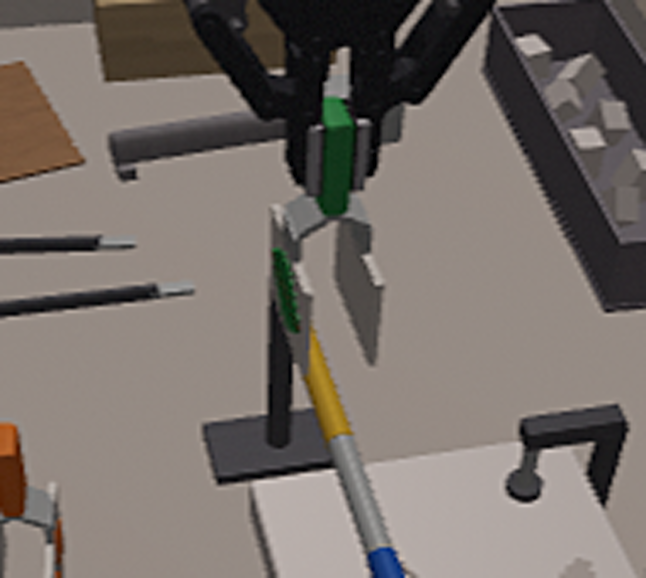

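View pics/w3.png

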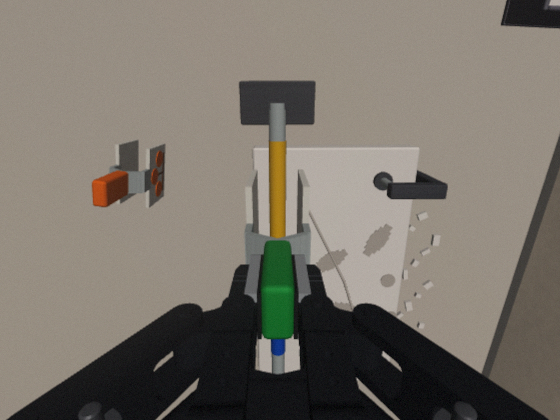

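Wrist view: the rail (col 278) lies midway between the panels (250 and 305) and parallel to them. Lowering.

```bash
python3 - <<'E'
from h import *
w=load('w3');print(onz(w,(277.5,141),.135),onz(w,(278,200),.135))
env.move_l([.5945,.124,.195],vel=.12)
o=env.get_obs();print(o['clock'],o['ee_pos'],o['force'])
for z in(.184,.180,.178,.1765,.175):
    env.move_l([.5945,.124,z],vel=.04); o=env.get_obs();print(z,o['clock'],o['ee_pos'],o['force'])
    if o['force'][2]>4: break
env.wait(.15)
s=snap('side','s4');w=snap('wrist','w4');t=snap('top','t4')
cv2.imwrite('pics/s4c.png',cv2.resize(s['img'][80:230,230:400],None,fx=3.8,fy=3.8,interpolation=cv2.INTER_CUBIC))
E
```

```text
[0.59278846 0.17276063 0.135     ] [0.59565978 0.12050786 0.135     ]
8.6 [0.59515086 0.12408277 0.19575244] [-0.60481284  0.66817823 -2.0077486 ]
0.184 9.025 [0.59425308 0.12394962 0.18372419] [-0.10934068  0.02891877 -1.46466775]
0.18 9.275 [0.59429008 0.12395504 0.17971187] [-0.48147847 -0.24491735 -1.41526778]
0.178 9.525 [0.59443712 0.12399435 0.17790139] [-0.42593733  0.3575028  -2.19424189]
0.1765 9.775 [0.59481139 0.12397804 0.17733788] [-1.24077129  0.39135514  4.57449749]
```

View pics/s4c.png

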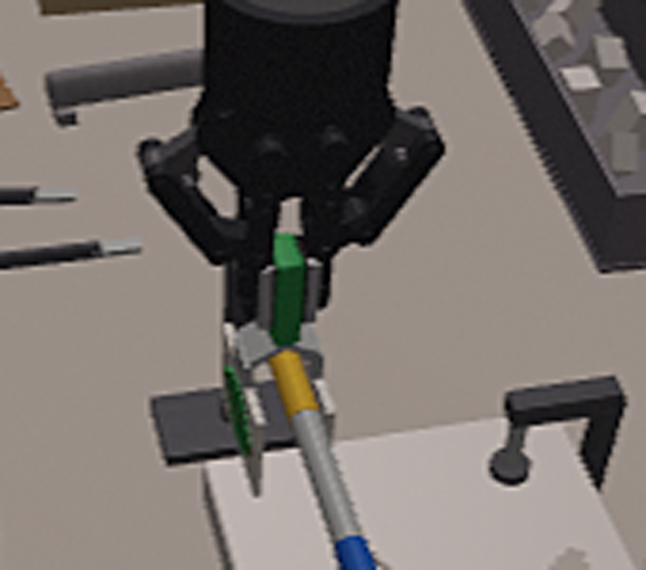

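View pics/w4.png

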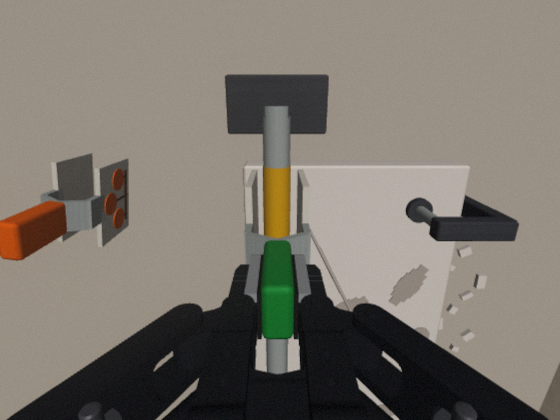

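Seated: contact at TCP z ≈ 0.177 with the roof on the yellow. I'll slide in steps while watching the force.

```bash
python3 - <<'E'
from h import *
jaws.close_gripper(35)
a=np.array([.5948,.124]);b=np.array([.6065,-.119]); x=0
for f in (.2,.4,.6,.8,1):
    p=a+f*(b-a); env.move_l([p[0],p[1],.177],vel=.08)
    o=env.get_obs();print(f,o['clock'],o['ee_pos'].round(4),o['force'].round(2),o['torque'].round(2))
    if np.linalg.norm(o['force'])>20: break
env.wait(.15)
s=snap('side','s5');t=snap('top','t5');w=snap('wrist','w5')
cv2.imwrite('pics/s5c.png',cv2.resize(s['img'][200:350,260:430],None,fx=4,fy=4,interpolation=cv2.INTER_CUBIC))
E
```

```text
0.2 11.05 [0.597  0.0736 0.1771] [-4.45 -0.79  6.39] [-0.3   0.91  0.01]
0.4 11.8083 [0.5993 0.0259 0.1771] [-3.37  0.95  6.02] [ 0.09  0.88 -0.04]
0.6 12.5667 [ 0.6016 -0.0228  0.1771] [-2.98  0.47  5.89] [0.07 0.8  0.04]
0.8 13.325 [ 0.6039 -0.0715  0.1771] [-3.08  0.16  4.36] [0.14 0.71 0.05]
1 14.0833 [ 0.6063 -0.1202  0.1771] [-2.92  0.04  4.79] [0.16 0.65 0.01]
```

View pics/s5c.png

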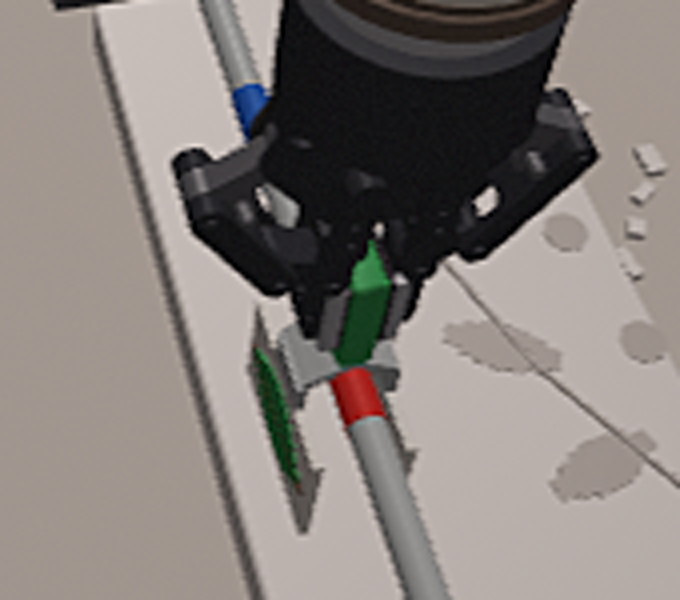

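View pics/w5.png

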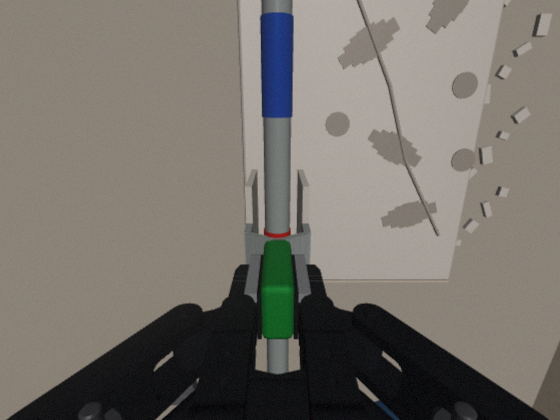

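```bash
python3 - <<'E'
from h import *
S=load('s5');W=load('w5');T=load('t5');S0=load('side0')
print('red +y end, wrist',onz(W,(277,231),.142)); print('blue ends wrist',onz(W,(277,117),.142),onz(W,(277,16),.142))
print('red -y end side',onz(S,(351.2,305),.137))
h=cv2.cvtColor(W['img'],cv2.COLOR_BGR2HSV);print(np.nonzero(cv2.inRange(h[220:245,270:284],(0,130,50),(6,255,255)))[0]+220)
t0=load('top0')
for u in (303,330.4): print('blue top0',onz(t0,(u,171),.139))
cv2.imwrite('pics/c0.png',cv2.resize(S0['img'][200:320,300:370],None,fx=5,fy=5,interpolation=cv2.INTER_CUBIC))
cv2.imwrite('pics/t5c.png',cv2.convertScaleAbs(cv2.resize(T['img'][130:220,300:450],None,fx=5,fy=5,interpolation=cv2.INTER_CUBIC),alpha=1.6))
# panel far end top corners
for z in (.135,.14,.145):print('panel +y end',z,onz(W,(255,172),z))
E
```

```text
red +y end, wrist [ 0.60569468 -0.10590903  0.142     ]
blue ends wrist [ 0.60286628 -0.04592668  0.142     ] [ 0.60084577 -0.00307758  0.142     ]
red -y end side [ 0.6062513  -0.14956233  0.137     ]
[233 233 234 234 234 234 234 234 234 234 234 234 234 234 234 234 235 235
 235 235 235 235 235 235 235 235 235 235 235 235 236 236 236 236 236 236
 236 236 236 236 236 236 236 236 237 237 237 237 237 237 237 237 237]
blue top0 [ 0.60024336 -0.00299342  0.139     ]
blue top0 [ 0.60127927 -0.04618152  0.139     ]
panel +y end 0.135 [ 0.59240927 -0.07513682  0.135     ]
panel +y end 0.14 [ 0.59271903 -0.07404651  0.14      ]
panel +y end 0.145 [ 0.59302879 -0.07295619  0.145     ]
```

View pics/c0.png

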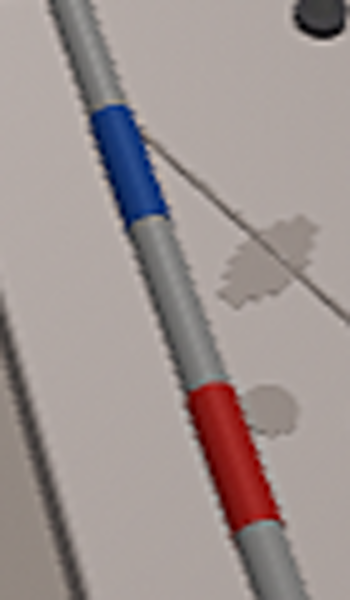

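View pics/t5c.png

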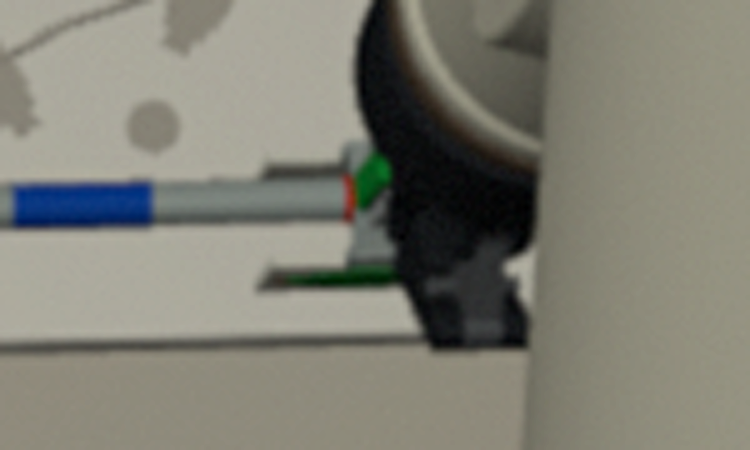

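```bash
python3 - <<'E'
from h import *
W=load('w5')
cv2.imwrite('pics/w5c.png',cv2.convertScaleAbs(cv2.resize(W['img'][160:270,230:325],None,fx=5.4,fy=5.4,interpolation=cv2.INTER_CUBIC),alpha=1.3))
for off in (-.004,0,.004):
  y=-.120+off; print(off,[P(W,[.605-.017,y+.035,z]).round(1).tolist() for z in (.07,.135,.14)], 'roof', [P(W,[.605,y+d,.148]).round(1).tolist() for d in(.013,.0)],'blocktop',P(W,[.606,y+.013,.193]).round(1),P(W,[.606,y-.013,.193]).round(1))
E
```

```text
-0.004 [[254.5, 171.6], [246.4, 196.3], [245.5, 199.0]] roof [[275.3, 244.1], [274.2, 265.6]] blocktop [277.1 292.9] [274.2 345.4]
0 [[254.6, 166.3], [246.5, 189.3], [245.6, 191.8]] roof [[275.6, 237.3], [274.5, 259.1]] blocktop [277.6 284.2] [274.7 337.8]
0.004 [[254.8, 161.0], [246.6, 182.2], [245.7, 184.5]] roof [[275.9, 230.3], [274.8, 252.5]] blocktop [278.1 275.3] [275.1 330. ]
```

View pics/w5c.png

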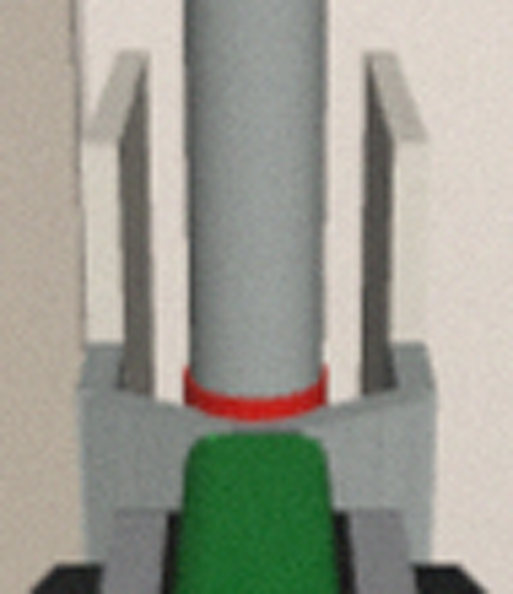

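The hanger middle is about 1 mm to -y of the TCP and the red band spans y ≈ -0.106…-0.150 (middle ≈ -0.128). One last short slide, then release.

```bash
python3 - <<'E'
from h import *
env.move_l([.6061,-.127,.1772],vel=.04); env.wait(.2)
o=env.get_obs();print(o['clock'],o['ee_pos'].round(4),o['force'].round(2))
jaws.ungrasp(); o=env.get_obs();print(o['clock'],o['gripper_width'],o['ee_pos'].round(4),o['force'].round(2))
env.wait(.2)
env.move_l([.6061,-.127,.27],vel=.1)
env.movep([.40,.12,.40],[180,0,95]); env.wait(.3)
s=snap('side','s6');t=snap('top','t6');o=env.get_obs();print(o['clock'],o['ee_pos'],o['force'])
cv2.imwrite('pics/s6c.png',cv2.resize(s['img'][230:350,290:410],None,fx=5,fy=5,interpolation=cv2.INTER_CUBIC))
cv2.imwrite('pics/t6c.png',cv2.convertScaleAbs(cv2.resize(t['img'][130:220,300:450],None,fx=5,fy=5,interpolation=cv2.INTER_CUBIC),alpha=1.6))
E
```

```text
14.9333 [ 0.6064 -0.1279  0.1772] [ 1.05 -1.45  0.4 ]
15.625 1.0001579149246476 [ 0.6061 -0.127   0.1772] [ 0.99 -0.04  0.12]
18.6083 [0.40018604 0.11975916 0.39975284] [-0.34206423  0.17190653  0.20239748]
```

View pics/s6c.png

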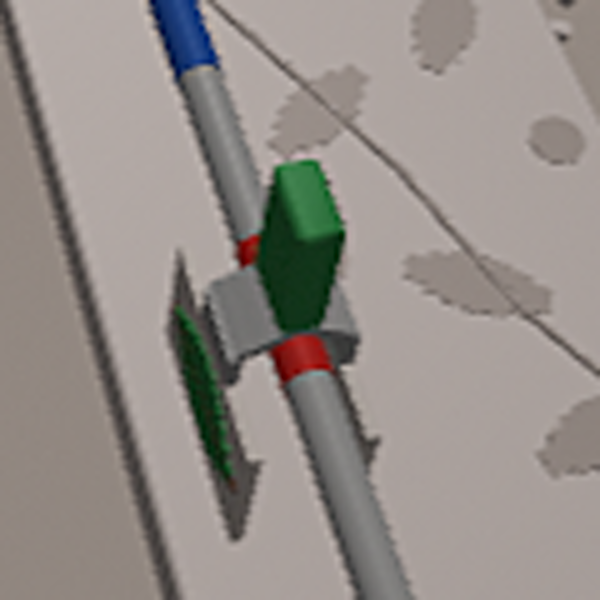

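View pics/t6c.png

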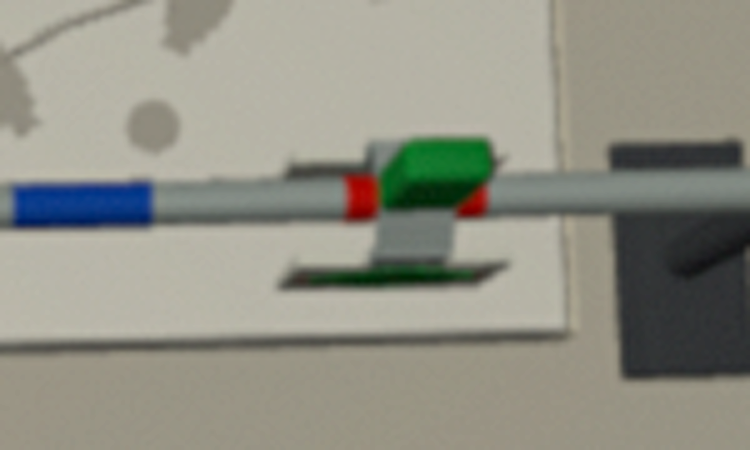

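View pics/s6.png

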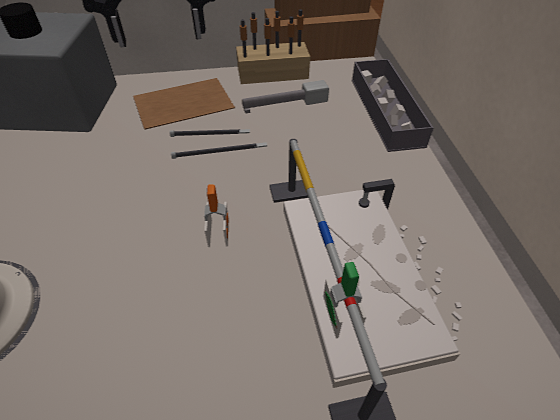

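The hanger sits centred on the red band, with red showing on both sides of the roof. The berry hanger is untouched. I'll check the tilt numerically.

```bash
python3 - <<'E'
from fit import *
T=load('t6');S=load('s6')
G=((45,80,15),(90,255,255))
vt=(T,bmask(T,*G,(370,150,405,173)));vs=(S,bmask(S,*G,(340,258,362,300)))
for v in ([vt],[vs],[vt,vs]):
    x,f=fit(v,[.606,-.128,.047],.135); print(x.round(4),np.degrees(x[2]),f)
for d,n in((S,'s6'),(T,'t6')):
    im=cv2.resize(d['img'],None,fx=5,fy=5,interpolation=cv2.INTER_CUBIC); c,s=np.cos(.047),np.sin(.047)
    for a in(-.007,.007):
        for b in(-.013,.013):
            q=[P(d,[.6065+c*a-s*b,-.128+s*a+c*b,.135+z])*5+2 for z in(.015,.058)]; cv2.line(im,tuple(map(int,q[0])),tuple(map(int,q[1])),(255,0,255),1)
    for a in(-.019,.019):
        q=[P(d,[.6065+c*a-s*b,-.128+s*a+c*b,.135-.065])*5+2 for b in(-.035,.035)]; cv2.line(im,tuple(map(int,q[0])),tuple(map(int,q[1])),(255,0,255),1)
    r=im[1150:1730,1480:2030] if n=='s6' else im[700:1050,1600:2100]
    cv2.imwrite(f'pics/ov_{n}.png',cv2.convertScaleAbs(r,alpha=1.4))
E
```

```text
[ 0.6071 -0.1278  0.3072] 17.60169114362808 -0.7948168355416991
[ 0.6046 -0.1295 -0.1591] -9.115563035342214 -0.8745290128108515
[ 0.6055 -0.1278 -0.1498] -8.583970141743572 -0.8016382102805386
```

View pics/ov_s6.png

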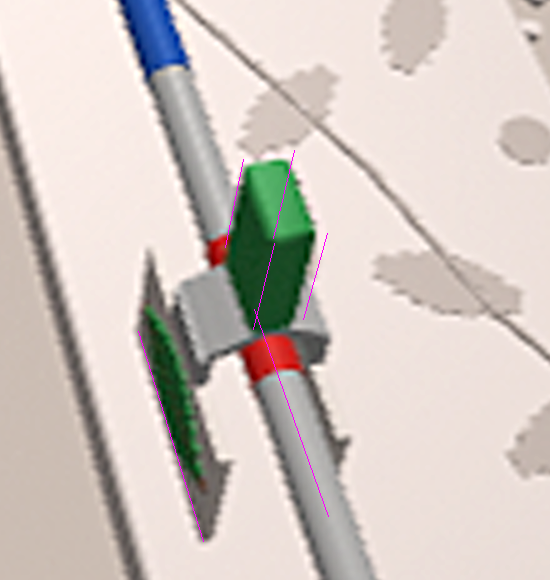

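View pics/ov_t6.png

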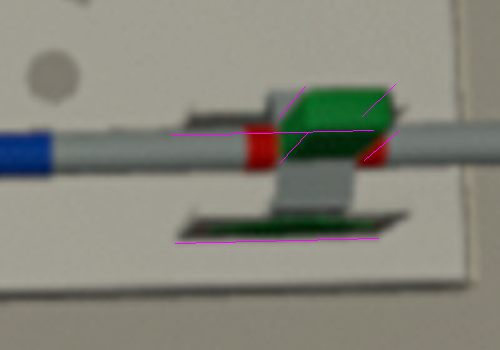

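```bash
python3 - <<'E'
from h import *
env.wait(.5); s=snap('side','s7'); a=load('s6')['img'].astype(int); d=abs(cv2.GaussianBlur(s['img'],(5,5),0).astype(int)-cv2.GaussianBlur(a.astype(np.uint8),(5,5),0))
print('hanger diff',d[240:345,310:380].max(),'bg',d[330:400,150:300].max(), 'berry vs start',abs(s['img'][180:245,195:240].astype(int)-load('side0')['img'][180:245,195:240]).mean())
close_job()
E
```

```text
hanger diff 2 bg 1 berry vs start 0.7488319088319089
the job is handed in; nothing more can be done
```

I hooked the leaf hanger over the yellow stretch, slid it along the rail to the red band without lifting it, and released it there. I then backed the arm well clear and handed the job in. The last reading before the final wait showed 18.6 s on the clock, and `close_job()` gave no verdict.

- **Position along the rail:** the final fits put the hanger's middle at y ≈ -0.128 to -0.1295. I measured the red band's middle at about -0.128. Red shows on both sides of the roof.
- **Across the rail and height:** the across-rail fit gave x ≈ 0.605–0.607 against a rail axis of about 0.6065. I judged the height by the seating contact and by the model overlay.
- **At rest:** two side pictures taken about 0.5 s apart show no change. The berry hanger looks the same as at the start.
- **Upright:** the overlay of an upright model agrees to about 2–4 mm, or roughly 3° of tilt, which is within the 10° limit.
- **Disagreement:** the yaw values from the block fits disagreed (+18° from the top view, -9° from the side view). I put this down to poor masks and did not use them. The panels look parallel to the rail in the pictures.

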